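Fold the lip of a carton insert over the folding edge

ROBOT

A 6-joint arm with a two-finger parallel gripper is mounted at the origin on a cart in front of the work surface, level with it; the furniture and walls round the work are solid. World frame = base frame: x ahead of the robot, y to its left, z up, the work surface at z = 0. Lengths are in m, angles in rad, forces in N, time in s.
With the tool pointing down it reaches from about 0.325 to 0.9 m from the base axis. Payload 6.1 kg.
Tool frame: the origin (TCP) lies at the very end of the fingers, on their centre line; the grasp point (between the pads) lies 19 mm behind it; z points along the fingers, y is the direction in which the jaws open and shut (so a half turn about z gives the same grasp; the last joint's range is limited). The gripper opens to 87 mm and grips with 3 to 60 N. Pads are 19 mm wide; open, the fingers measure 117 mm over their backs; the gripper's body (75 mm by 190 mm) begins 51 mm behind the grasp point.
Start: joints at [-0.126, 0.22, 1.526, -0, 1.395, -0.126], TCP at [0.625, -0, 0.223] pointing down, gripper open.
Joint ranges: [-2.98, 2.98], [-0.91, 2.08], [0.09, 2.57], [-1.24, 4.39], [0.2, 2.65], [-2.68, 2.68]. Speed limits (rad/s): [2.57, 2.57, 3.01, 3.14, 3.14, 3.14].

INTERFACE

Orientations are given as a unit quaternion [w, x, y, z].
In Python, from rig import env, vision, spot_in, spot_point gives the robot as it stands. The module is installed in compiled form; this text tells all that it offers.
- The arm moves only by the tool jog_arm, never from a script. Its argument "targets" is a list of rows, each a list of 5 numbers: the shift along the tool's x, y, z in cm, then the turn about the tool's z in rad, then the opening, from 0 (shut) to 1 (fully open). In form: [[dx, dy, dz, roll, grip], ...]. A call has exactly 5 rows; each row shifts and turns the commanded pose from where the row before left it, along the tool's axes as they then stand; what a row does not reach is not made up. A row lasts 1/8 s, in which the tool goes at most 62.5 mm and 10.7 degrees, less where a joint would pass 70% of its speed; a pose out of reach is approached as far as the arm can. A call with a gripper value outside its range is refused whole. The fingers move at their own pace and stop on an object; "squeeze" is the grip in N (left out, the last holds). Time passes only in rows, so rows that do not move let the fingers close, or fill a call up. It gives the time, the measured TCP pose, the force and the opening at its end, in the units of the state.
- env.read_state(): the state, without advancing time (a new reading comes with each control period).
- vision.snapshot(name): name is "scene" or "side" or "wrist"; returns a dict with "pixels" (400x640x3 uint8, red, green, blue), "fx", "fy", "cx", "cy" (pixels), "D" ([k1, k2, p1, p2, k3] as OpenCV has them; the pictures are not rectified), "R" (3x3) and "t" (3): a world point X has camera coordinates R X + t. Camera axes: x right, y down, z forward; pixel columns grow to the right and rows downward; lengths in m; the calibration is good to about 2 mm. A picture is of the moment at which its call begins. There is no depth.
- env.close_job(): hands the job in, once; it reports no verdict.
Trained networks look in a picture, given as the dict that the camera call returned (one of the last four; its "shot" number tells which), for a name from the list of things; names that differ only in an ending like _2 or _b are one class to them, and where a whole thing is asked for, a point or a joint stands for the part that bears it (a point fixed in the world has none). Each returns a list of dicts, best first, with "confidence" (0 to 1); they miss things now and then, are a little off and sometimes report something else, mostly with a low value. They report only what shows in the picture. A call takes as long as a camera call.
- spot_in(picture, query): "position" ([column, row] in pixels, amid what is visible of it).
- spot_point(picture, query): "position" ([column, row] in pixels: a listed point, or the origin of a listed thing).
The state is a dict: "t": time; "qpos": joint angles; "qd": joint speeds; "tau": joint torques, N m; "tcp_pos": TCP position; "tcp_rot": TCP orientation; "wrist_force": force on the tool from outside, world axes, zero at the start; "torque": the same for the moment, N m; "width": opening from 0.0 (shut) to 1.0 (fully open).
Only numpy, scipy, OpenCV 4.12 (cv2) and the standard library are available. Lean on these libraries where they do the work, as an engineer would, in place of code of your own. Each camera call takes 0.05 s, during which the arm holds its last target.

TASK

Fold the flap of the brown cardboard carton insert that lies on the plywood folding jig: with the fingertips push the board along between the side guides until its flap hangs out over the rounded aluminium front edge and the dark crease lies on that edge, and leave it lying there for a moment with the flap still straight; then fold the overhanging flap down against the front of the jig so that it hangs nearly upright, the crease still on the edge. Only push and press it, never lift the board off the jig, and leave the cup of plums, the tape roll and the green marker where they are.

Things in the scene. Friction and masses are not known exactly. Their poses are not given: they have to be found in the camera images.
- jig_edge (a point): Middle of the front edge of the fixed plywood jig, at bed height (72 mm above the table). x points from the edge back along the bed, -x out over the edge, z up. Grey level bed 200 mm long (x), 176 mm wide (y) between guides 12 mm high and 15 mm thick. The edge is aluminium, rounded at 3 mm, its upright face (plane x = 0) 47 mm high; free space in front down to the table. It may stand turned.
- crease (a point): Middle of the loose insert's crease, on its underside: the flap's hinge line, a dark line on top. Stiff brown board 6 mm thick, about 135 g: main panel x 0 to +80 mm, 170 mm wide (y); flap x 0 to -40, 154 mm wide. It starts flat on the bed wholly behind the front edge, flap foremost, with 6 mm of side play between the guides; axes nearly as jig_edge.
- rear_edge (a point): Middle of the insert's rear edge, half-way up the 6 mm thickness, 80 mm behind the crease: the edge to push on.
- flap_edge (a point): Middle of the flap's free edge, half-way up its thickness, 40 mm from the crease; it swings down with the flap.
- flap (a joint): Fold angle of the flap in rad: 0 straight in the plane of the board, 1.57 folded square down, stop at 1.8. It turns downward only, stays where it is left, and a light push (under 1 N) moves it. It can fold only when the crease is on or past the front edge.
- plum_cup: Clear round cup with dark red plums, 110 mm across, 46 mm high, loose; origin at the centre of its underside. Bystander: leave alone.
- tape: Roll of tan packing tape lying flat, 83 mm across, 24 mm high, loose; origin at the centre of its underside. Bystander: leave alone.
- pen: Green and white marker lying flat, 17 x 130 x 20 mm along its y axis, loose; origin at the centre of its underside. Bystander: leave alone.

How it is judged:
By the outcome, as a careful person would: the job done as asked, in the order asked, and still so for the second after the job is handed in, with the robot touching nothing.
It also fails if it takes over 42 s, if anything falls off the work surface, if the arm or the gripper's body presses on something with over 40 N, if the wrist force passes 120 N, or if a joint passes its speed limit or range.

## Working session

There is one attempt and no reset: what is moved stays moved. The work goes in short steps, Python scripts to look and compute and a tool call to move; the robot and the scene stay as the last step left them, time stands still between calls to the robot, and variables do not carry over. Pictures are saved under pics/ and viewed, and the job is handed in when it is done.

Besides the shell and the picture viewer there is one more tool, called after "Request:" as name([rows], argument=value, ...), one row to a line, values as JSON. jog_arm: Moves the arm, as the interface text tells. Its arguments: {"type":"object","properties":{"targets":{"type":"array","items":{"type":"array","items":{"type":"number"}}},"squeeze":{"type":"number"}},"required":["targets"]}

```bash
mkdir -p pics
cat > h.py <<'E'
import numpy as np, cv2
from rig import env, vision, spot_in, spot_point
def K(p): return np.array([[p['fx'],0,p['cx']],[0,p['fy'],p['cy']],[0,0,1.]])
def ray(p,uv):
    n=cv2.undistortPoints(np.array([[uv]],float),K(p),np.array(p['D'],float))[0,0]
    R=np.array(p['R']);t=np.array(p['t'])
    return -R.T@t, R.T@np.array([n[0],n[1],1.])
def atz(p,uv,z):
    c,d=ray(p,uv); return c+d*(z-c[2])/d[2]
def proj(p,X):
    r,_=cv2.Rodrigues(np.array(p['R']))
    return cv2.projectPoints(np.array(X,float).reshape(-1,3),r,np.array(p['t'],float),K(p),np.array(p['D'],float))[0][:,0]
def save(p,n): cv2.imwrite('pics/'+n+'.png',p['pixels'][:,:,::-1])
E
python3 - <<'E'
from h import *
Z={'jig_edge':.072,'crease':.072,'rear_edge':.075,'flap_edge':.075,'plum_cup':0,'tape':0,'pen':0}
print({k:np.round(v,3) for k,v in env.read_state().items()})
for n in ['scene','side','wrist']:
    p=vision.snapshot(n); save(p,n+'0')
    c,_=ray(p,(320,200)); print(n,c.round(3))
    for q in Z:
        for d in spot_point(p,q)[:2]:
            print(q,np.round(d['position'],1),round(d['confidence'],2),atz(p,d['position'],Z[q]).round(4))
E
```

```text
{'t': np.float64(0.0), 'qpos': array([-0.126,  0.221,  1.528, -0.   ,  1.395, -0.126]), 'qd': array([ 0.002,  0.   , -0.   , -0.   , -0.001,  0.001]), 'tau': array([ -0.   , -49.461, -38.738,   0.07 ,   0.057,  -0.   ]), 'tcp_pos': array([0.624, 0.   , 0.221]), 'tcp_rot': array([-0.001,  0.707,  0.707, -0.001]), 'wrist_force': array([-0.951,  0.874, -0.054]), 'torque': array([ 0.013,  0.003, -0.   ]), 'width': np.float64(0.995)}
scene [-0.247 -0.625  0.582]
jig_edge [279.1 190.4] 0.65 [0.492  0.0364 0.072 ]
crease [298.5 179.8] 0.6 [0.5615 0.0382 0.072 ]
rear_edge [323.4 168.6] 0.82 [0.644  0.0285 0.075 ]
flap_edge [287.9 185.6] 0.93 [0.5182 0.0333 0.075 ]
plum_cup [180.9 207. ] 0.97 [0.3785 0.249  0.    ]
pen [356.3 232.9] 0.69 [ 0.5549 -0.1332  0.    ]
side [0.447 0.732 0.476]
jig_edge [324.3 213.3] 0.56 [0.4829 0.0373 0.072 ]
crease [289.2 210.5] 0.81 [0.5587 0.0262 0.072 ]
rear_edge [250.6 211.6] 0.78 [0.6399 0.0371 0.075 ]
flap_edge [305.6 213. ] 0.57 [0.5219 0.0417 0.075 ]
plum_cup [385.8 309.2] 0.67 [0.37   0.2401 0.    ]
tape [385.8 308.2] 0.72 [0.3698 0.2377 0.    ]
tape [374.  175.3] 0.7 [ 0.3494 -0.3148  0.    ]
wrist [0.625 0.072 0.386]
jig_edge [190.8 153.3] 0.91 [0.4813 0.0359 0.072 ]
crease [256.2 155.4] 0.84 [0.5531 0.0336 0.072 ]
rear_edge [331.8 160.1] 0.9 [0.6365 0.0288 0.075 ]
flap_edge [222.7 155.2] 0.97 [0.5172 0.0342 0.075 ]
```

View pics/scene0.png

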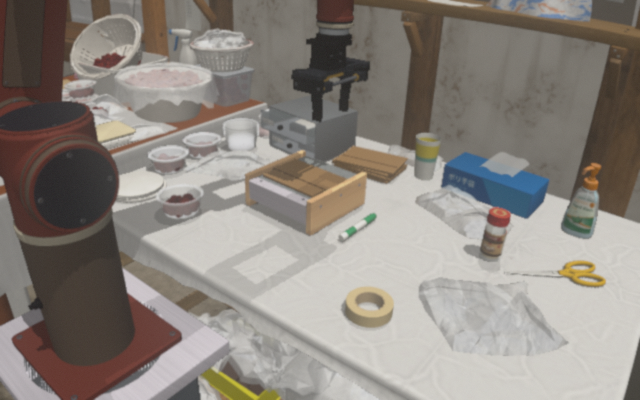

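View pics/side0.png

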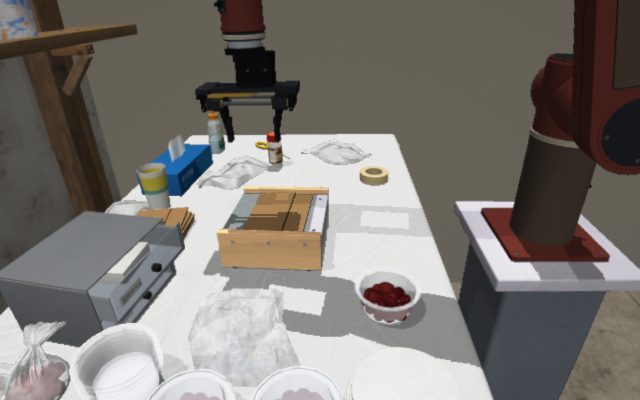

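View pics/wrist0.png

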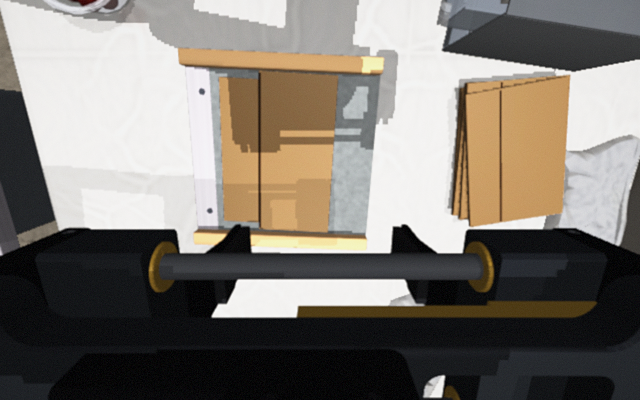

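Run:
```python
import cv2
a=cv2.imread('pics/wrist0.png')[40:250,170:400]
cv2.imwrite('pics/w0z.png',cv2.resize(a,None,fx=2.8,fy=2.8,interpolation=cv2.INTER_CUBIC))
```

```text
(no output)
```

View pics/w0z.png

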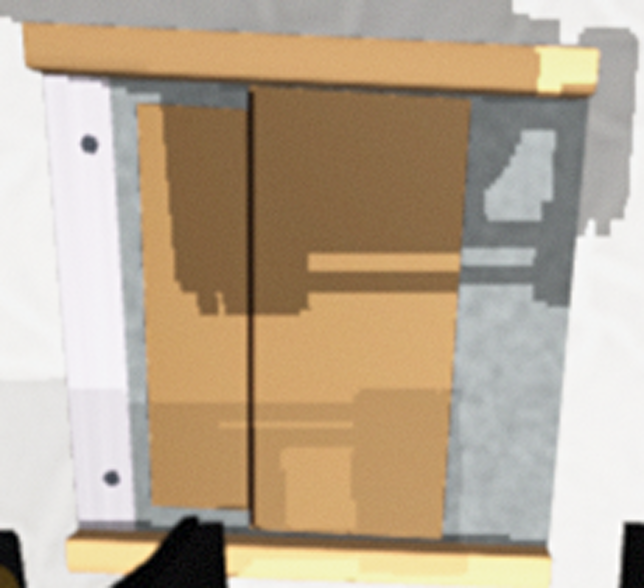

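Run:
```python
from h import *
p=vision.snapshot('wrist')
f=lambda u,v,z: atz(p,(170+u/2.8,40+v/2.8),z)
for n,a,b,z in [('front',(43,75),(78,530),.072),('crease',(251,90),(253,525),.078),('rear',(470,98),(442,538),.078),('flap',(137,104),(152,505),.078),('bedback',(587,98),(549,545),.072),('guideTopL',(28,68),(585,95),.084),('guideR inner',(78,530),(549,545),.084)]:
    A,B=f(*a,z),f(*b,z); d=B-A
    print(n,A.round(4),B.round(4),'mid',((A+B)/2).round(4),'len',np.linalg.norm(d).round(4),'ang',np.degrees(np.arctan2(d[1],d[0])).round(2))
```

```text
front [0.4865 0.1235 0.072 ] [ 0.4787 -0.0537  0.072 ] mid [0.4826 0.0349 0.072 ] len 0.1774 ang -92.53
crease [0.5631 0.1176 0.078 ] [ 0.5542 -0.0491  0.078 ] mid [0.5586 0.0343 0.078 ] len 0.167 ang -93.03
rear [0.6416 0.115  0.078 ] [ 0.6326 -0.0549  0.078 ] mid [0.6371 0.03   0.078 ] len 0.1701 ang -93.03
flap [0.5217 0.113  0.078 ] [ 0.5132 -0.0403  0.078 ] mid [0.5175 0.0363 0.078 ] len 0.1535 ang -93.2
bedback [0.6848 0.1158 0.072 ] [ 0.6784 -0.0605  0.072 ] mid [0.6816 0.0276 0.072 ] len 0.1764 ang -92.1
guideTopL [0.4869 0.1238 0.084 ] [0.6818 0.1151 0.084 ] mid [0.5843 0.1194 0.084 ] len 0.1951 ang -2.56
guideR inner [ 0.4843 -0.0489  0.084 ] [ 0.6763 -0.0555  0.084 ] mid [ 0.5803 -0.0522  0.084 ] len 0.1922 ang -1.97
```

Request:
jog_arm([
  [2.8,3.7,0,0,1],
  [0,0,0,-0.17,1],
  [0,0,0,-0.17,1],
  [0,0,0,-0.17,1],
  [0,0,0,-0.17,1],
])

```text
t: 1.88
tcp_pos: [0.662, 0.0281, 0.2224]
tcp_rot: [-0.0, 0.428, 0.904, -0.0]
wrist_force: [0.0, -0.4, 0.2]
width: 0.997
```

Request:
jog_arm([
  [0,0,0,-0.17,1],
  [0,0,0,-0.17,1],
  [0,0,0,-0.17,1],
  [0,0,0,-0.17,1],
  [0,0,0,-0.17,1],
])

```text
t: 2.5
tcp_pos: [0.662, 0.028, 0.2225]
tcp_rot: [-0.0, 0.018, 1.0, 0.0]
wrist_force: [-0.3, 0.4, -0.5]
width: 0.999
```

```bash
cat >> h.py <<'E'
from scipy.spatial.transform import Rotation as Ro
E0=np.array([.4826,.0349]); YAW=np.radians(-2.3)
JX=np.array([np.cos(YAW),np.sin(YAW)]);JY=np.array([-JX[1],JX[0]])
def jig(X): d=np.array(X)[:2]-E0; return np.array([d@JX,d@JY,X[2]])
def st():
    s=env.read_state(); q=s['tcp_rot']; R=Ro.from_quat([q[1],q[2],q[3],q[0]]).as_matrix()
    print('t',round(float(s['t']),2),'tcp',np.round(s['tcp_pos'],4),'jig mm',(jig(s['tcp_pos'])*1000).round(1),'toolx deg',np.degrees(np.arctan2(R[1,0],R[0,0])).round(2),'tilt',R[:,2].round(3),'F',np.round(s['wrist_force'],1),'w',round(float(s['width']),2))
    return s
E
python3 - <<'E'
from h import *
st()
p=vision.snapshot('wrist'); save(p,'w1')
for q in ['jig_edge','crease','rear_edge','flap_edge']:
    for d in spot_point(p,q)[:1]:
        print(q,np.round(d['position'],1),round(d['confidence'],2),(jig(atz(p,d['position'],.072 if q in('jig_edge','crease') else .075))*1000).round(1))
E
```

```text
t 2.5 tcp [0.662  0.028  0.2225] jig mm [179.5   0.3 222.5] toolx deg 177.98 tilt [-0.  0. -1.] F [-0.3  0.4 -0.5] w 1.0
jig_edge [321.2   2.6] 0.56 [-2.  -0.6 72. ]
crease [325.2  87.4] 0.59 [74.6  4.  72. ]
rear_edge [318.9 164.7] 0.9 [154.7  -2.3  75. ]
flap_edge [325.   42.3] 0.73 [33.2  3.4 75. ]
```

View pics/w1.png

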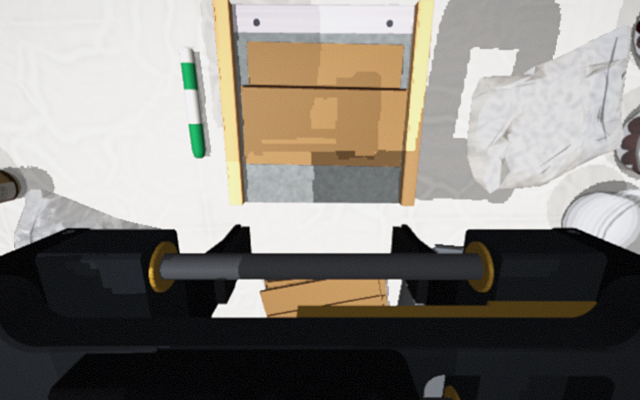

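Request:
jog_arm([
  [0,0,4,0,1],
  [0,0,4,0,1],
  [0,0,4,0,1],
  [0,0,1.7,0,1],
  [0,0,0.6,0,1],
])

```text
t: 3.38
tcp_pos: [0.6617, 0.028, 0.0789]
tcp_rot: [-0.001, 0.021, 1.0, 0.0]
wrist_force: [-0.1, -0.5, -0.1]
width: 1.001
```

Run:
```python
from h import *
p=vision.snapshot('side'); save(p,'s1')
a=p['pixels'][150:290,180:360,::-1]; cv2.imwrite('pics/s1z.png',cv2.resize(a,None,fx=4,fy=4,interpolation=cv2.INTER_CUBIC))
st()
```

```text
t 3.42 tcp [0.6621 0.028  0.0792] jig mm [179.6   0.3  79.2] toolx deg 177.61 tilt [-0.  0. -1.] F [-0.6 -0.1 -0.2] w 1.0
```

View pics/s1z.png

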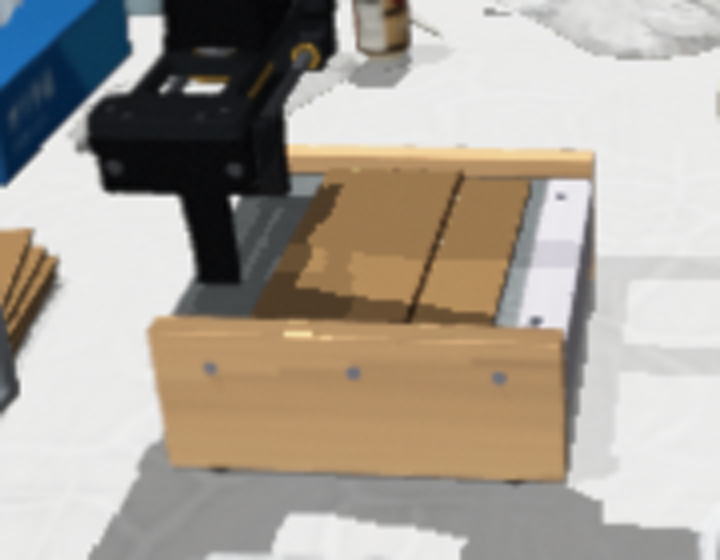

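Request:
jog_arm([
  [0,0,0.5,0,1],
  [0.6,0,0,0,1],
  [0.6,0,0,0,1],
  [0.6,0,0,0,1],
  [0.6,0,0,0,1],
])

```text
t: 4.05
tcp_pos: [0.6382, 0.0289, 0.0753]
tcp_rot: [0.001, 0.02, 1.0, -0.0]
wrist_force: [1.2, 0.9, 1.0]
width: 1.0
```

Request:
jog_arm([
  [1,0,0,0,1],
  [1,0,0,0,1],
  [1,0,0,0,1],
  [1,0,0,0,1],
  [0.5,0,0,0,1],
])

```text
t: 4.68
tcp_pos: [0.5921, 0.0309, 0.0744]
tcp_rot: [-0.0, 0.02, 1.0, 0.0]
wrist_force: [1.9, 0.5, 0.8]
width: 1.001
```

Run:
```python
from h import *
st()
p=vision.snapshot('wrist'); save(p,'w2')
for q in ['jig_edge','crease','rear_edge','flap_edge']:
    for d in spot_point(p,q)[:1]:
        print(q,np.round(d['position'],1),round(d['confidence'],2),(jig(atz(p,d['position'],.072 if q in('jig_edge','crease') else .075))*1000).round(1))
```

```text
t 4.67 tcp [0.5921 0.0309 0.0744] jig mm [109.6   0.4  74.4] toolx deg 177.67 tilt [-0.001  0.    -1.   ] F [1.9 0.5 0.8] w 1.0
jig_edge [131.5 187. ] 0.58 [  75.8 -113.4   72. ]
crease [128.2 185. ] 0.73 [  74.5 -115.2   72. ]
rear_edge [323.8 222.9] 0.69 [97.6  1.8 75. ]
flap_edge [321.2 223.2] 0.21 [97.8  0.3 75. ]
```

View pics/w2.png

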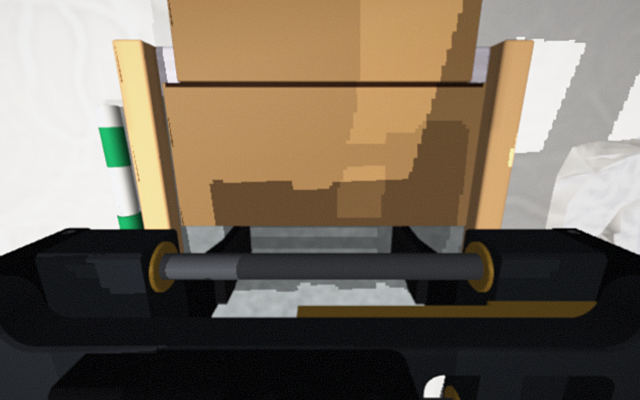

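Run:
```python
from h import *
p=vision.snapshot('wrist')
a=p['pixels'][20:250,100:540,::-1]; cv2.imwrite('pics/w2z.png',cv2.resize(a,None,fx=1.8,fy=1.8,interpolation=cv2.INTER_CUBIC))
for n,uv,z in [('crL',(170,84),.078),('crR',(480,86),.078),('rear',(325,227),.078),('frL',(165,47),.072),('frR',(488,47),.072)]:
    print(n,(jig(atz(p,uv,z))*1000).round(1))
q=vision.snapshot('side'); save(q,'s2')
for k in ['crease','jig_edge','flap_edge','rear_edge']:
    for d in spot_point(q,k)[:1]: print(k,np.round(d['position']),d['confidence'],(jig(atz(q,d['position'],.072))*1000).round(1))
a=q['pixels'][150:290,200:380,::-1]; cv2.imwrite('pics/s2z.png',cv2.resize(a,None,fx=4,fy=4,interpolation=cv2.INTER_CUBIC))
```

```text
crL [ 19.  -79.1  78. ]
crR [20.1 83.7 78. ]
rear [99.1  2.5 78. ]
frL [  0.1 -82.1  72. ]
frR [ 0.3 88.2 72. ]
crease [319. 212.] 0.95 [11.3 -3.4 72. ]
flap_edge [334. 214.] 0.83 [-20.5   6.   72. ]
rear_edge [279. 212.] 0.97 [96.7  0.6 72. ]
```

View pics/w2z.png

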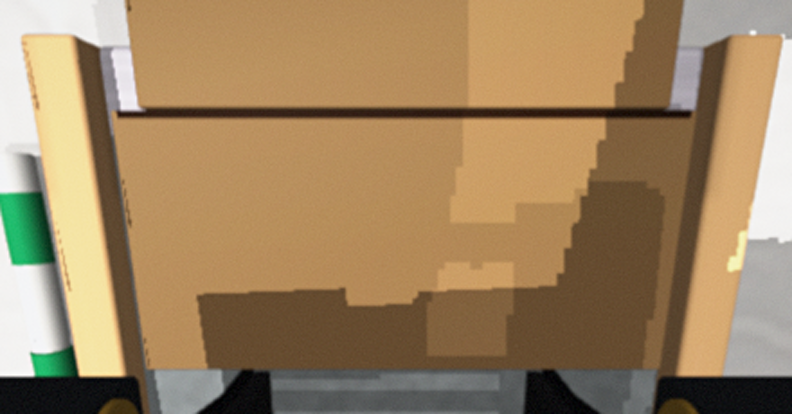

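View pics/s2z.png

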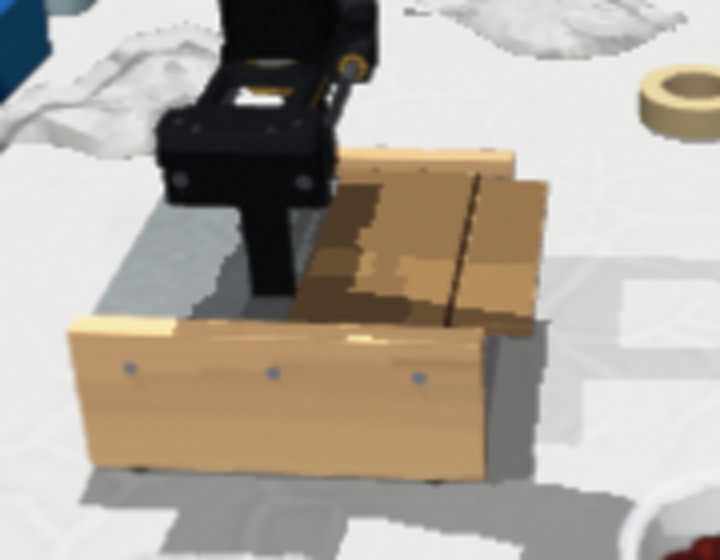

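Request:
jog_arm([
  [0.5,0,0,0,1],
  [0.5,0,0,0,1],
  [0.4,0,0,0,1],
  [0.2,0,0,0,1],
  [0,0,0,0,1],
])

```text
t: 5.85
tcp_pos: [0.5768, 0.0315, 0.0746]
tcp_rot: [-0.0, 0.02, 1.0, -0.0]
wrist_force: [-0.6, -0.4, -0.5]
width: 1.0
```

Run:
```python
from h import *
st()
p=vision.snapshot('wrist'); save(p,'w3')
a=p['pixels'][20:250,100:540,::-1]; cv2.imwrite('pics/w3z.png',cv2.resize(a,None,fx=1.8,fy=1.8,interpolation=cv2.INTER_CUBIC))
for k in ['crease','jig_edge','rear_edge']:
    for d in spot_point(p,k)[:1]: print(k,np.round(d['position']),d['confidence'])
q=vision.snapshot('scene'); save(q,'c3')
a=q['pixels'][130:250,220:400,::-1]; cv2.imwrite('pics/c3z.png',cv2.resize(a,None,fx=4,fy=4,interpolation=cv2.INTER_CUBIC))
```

```text
t 5.85 tcp [0.5768 0.0315 0.0746] jig mm [94.2  0.4 74.6] toolx deg 177.66 tilt [-0. -0. -1.] F [-0.6 -0.4 -0.5] w 1.0
crease [323.  85.] 0.88
rear_edge [322. 220.] 0.72
```

View pics/w3z.png

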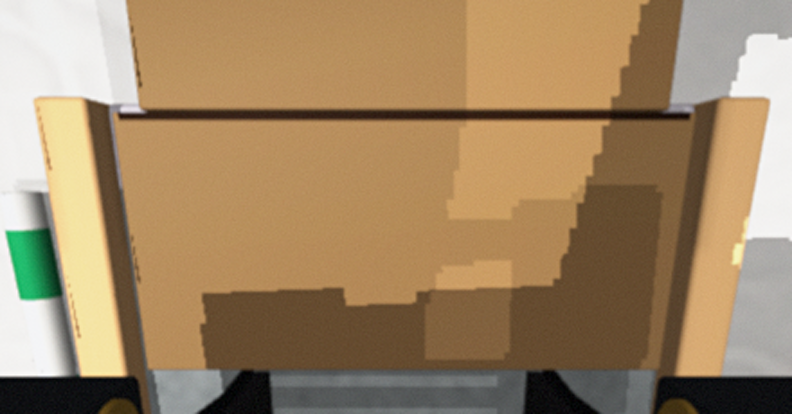

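View pics/c3z.png

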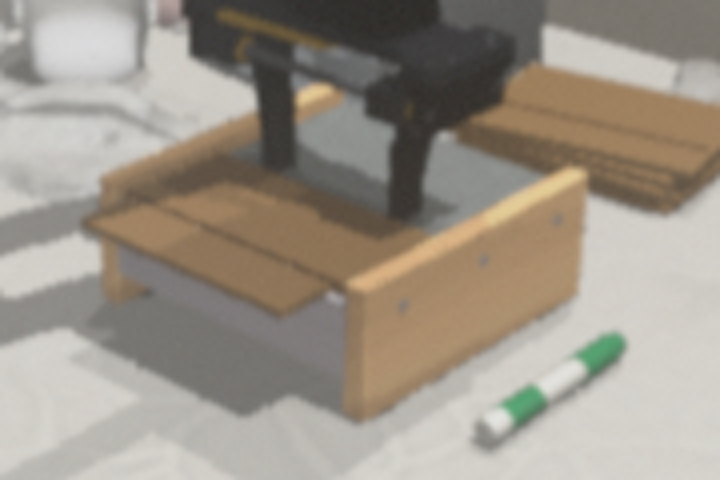

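Run:
```python
from h import *
p=vision.snapshot('wrist')
for n,(u,v),z in [('crL',(130,114.5),.078),('crR',(680,114.5),.078),('gL',(60,99),.084),('gR',(745,98.5),.084),('frL',(128,106),.072),('frR',(680,106),.072),('rear',(400,370),.078)]:
    print(n,(jig(atz(p,(100+u/1.8,20+v/1.8),z))*1000).round(1))
g=p['pixels'].astype(int).sum(2); print(g[66:92,170], g[66:92,178])
```

```text
crL [  3.5 -78.1  78. ]
crR [ 3.6 82.6 78. ]
gL [  0.1 -94.1  84. ]
gR [ 0.2 96.9 84. ]
frL [  0.4 -81.3  72. ]
frR [ 0.6 85.3 72. ]
rear [83.2  0.8 78. ]
[678 678 674 676 679 677 677 680 681 671 611 574 616 675 696 557 247  68
 108 220 360 437 443 439 424 434] [261 274 358 423 436 432 427 441 435 426 423 422 428 444 551 526 251  74
 120 217 358 434 432 430 423 437]
```

Request:
jog_arm([
  [0.1,0,0,0,1],
  [0.1,0,0,0,1],
  [0.1,0,0,0,1],
  [0.1,0,0,0,1],
  [0,0,0,0,1],
])

```text
t: 6.78
tcp_pos: [0.5729, 0.0317, 0.0745]
tcp_rot: [-0.0, 0.02, 1.0, -0.0]
wrist_force: [0.1, -0.3, 0.4]
width: 1.003
```

Run:
```python
from h import *
st()
p=vision.snapshot('wrist'); save(p,'w4')
a=p['pixels'][40:130,120:320,::-1]; cv2.imwrite('pics/w4z.png',cv2.resize(a,None,fx=4,fy=4,interpolation=cv2.INTER_CUBIC))
g=p['pixels'].astype(int).sum(2); print(g[66:92,200], g[66:92,400],g[205:235,325])
for k in ['crease','jig_edge','rear_edge']:
    for d in spot_point(p,k)[:1]: print(k,np.round(d['position']),d['confidence'])
```

```text
t 6.78 tcp [0.5729 0.0317 0.0745] jig mm [90.3  0.4 74.5] toolx deg 177.67 tilt [-0. -0. -1.] F [ 0.1 -0.3  0.4] w 1.0
[439 433 436 431 435 431 440 431 442 440 436 443 443 435 373 241 123 108
 101 111 212 355 428 433 434 434] [451 460 459 460 453 463 457 460 462 458 453 466 465 453 412 291 144  81
  83  96 216 370 455 464 461 454] [228 219 224 222 223 228 225 227 230 227 230 223 228 219 219 221 227 219
 217 221 225 255 263 287 332 338 329 338 339 310]
crease [322.  86.] 0.96
rear_edge [323. 224.] 0.94
```

View pics/w4z.png

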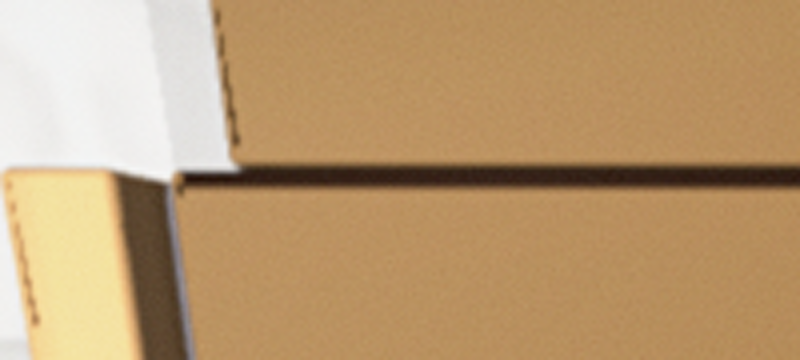

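Run:
```python
from h import *
p=vision.snapshot('wrist')
for n,(u,v),z in [('cr',(325,83.7),.078),('crtop',(325,80.8),.078),('crbot',(325,86.5),.078),('gL',(135,82.4),.084),('rear',(325,227),.078)]:
    print(n,(jig(atz(p,(u,v),z))*1000).round(1))
q=vision.snapshot('side'); save(q,'s4')
a=q['pixels'][150:290,240:390,::-1]; cv2.imwrite('pics/s4z.png',cv2.resize(a,None,fx=5,fy=4.2,interpolation=cv2.INTER_CUBIC))
```

```text
cr [-0.6  2.3 78. ]
crtop [-2.   2.3 78. ]
crbot [ 0.8  2.3 78. ]
gL [ -0.5 -93.9  84. ]
rear [80.   2.5 78. ]
```

View pics/s4z.png

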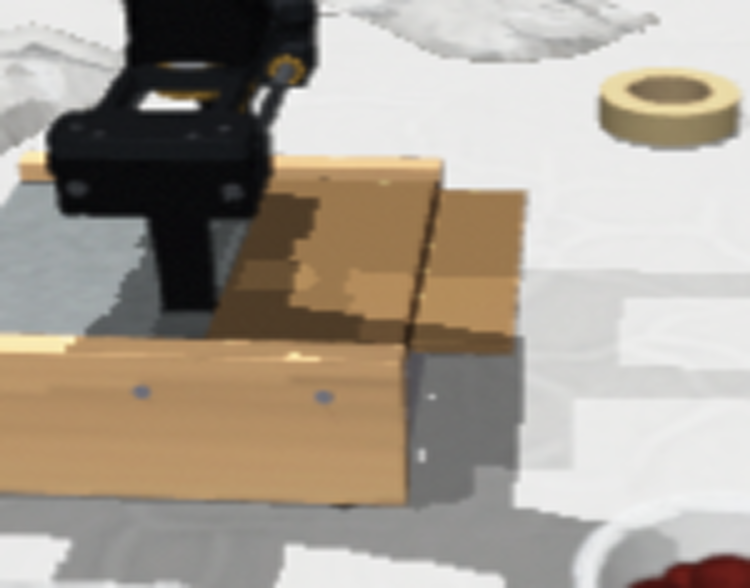

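Request:
jog_arm([
  [-0.3,0,0,0,1],
  [-0.7,0,0,0,1],
  [0,0,-2,0,1],
  [0,0,-4,0,1],
  [0,0,0,0,1],
])

```text
t: 7.7
tcp_pos: [0.5865, 0.031, 0.1401]
tcp_rot: [0.004, 0.02, 1.0, -0.0]
wrist_force: [-0.4, 0.4, 0.4]
width: 1.0
```

Request:
jog_arm([
  [0,0,0,0,1],
  [0,0,0,0,1],
  [0,0,0,0,1],
  [0,0,0,0,1],
  [0,0,0,0,1],
])

```text
t: 8.32
tcp_pos: [0.5829, 0.0312, 0.1342]
tcp_rot: [-0.0, 0.02, 1.0, 0.0]
wrist_force: [0.3, 0.0, -0.4]
width: 0.999
```

Request:
jog_arm([
  [0,0,0,0,1],
  [0,0,0,0,1],
  [0,0,0,0,1],
  [0,0,0,0,1],
  [0,0,0,0,1],
])

```text
t: 8.95
tcp_pos: [0.583, 0.0312, 0.1345]
tcp_rot: [-0.0, 0.02, 1.0, 0.0]
wrist_force: [0.0, 0.4, -0.8]
width: 1.0
```

Run:
```python
from h import *
st()
p=vision.snapshot('wrist'); save(p,'w5')
a=p['pixels'][0:250,80:560,::-1]; cv2.imwrite('pics/w5z.png',cv2.resize(a,None,fx=1.6,fy=1.6,interpolation=cv2.INTER_CUBIC))
for k in ['crease','jig_edge','rear_edge','flap_edge']:
    for d in spot_point(p,k)[:1]: print(k,np.round(d['position'],1),d['confidence'],(jig(atz(p,d['position'],.078 if k=='crease' else .075 if k!='jig_edge' else .072))*1000).round(1))
```

```text
t 8.95 tcp [0.583  0.0312 0.1345] jig mm [100.5   0.4 134.5] toolx deg 177.66 tilt [-0.  0. -1.] F [ 0.   0.4 -0.8] w 1.0
crease [318.8  79.5] 0.59 [-0.1 -1.4 78. ]
rear_edge [322.  183.7] 0.95 [77.5  0.9 75. ]
```

View pics/w5z.png

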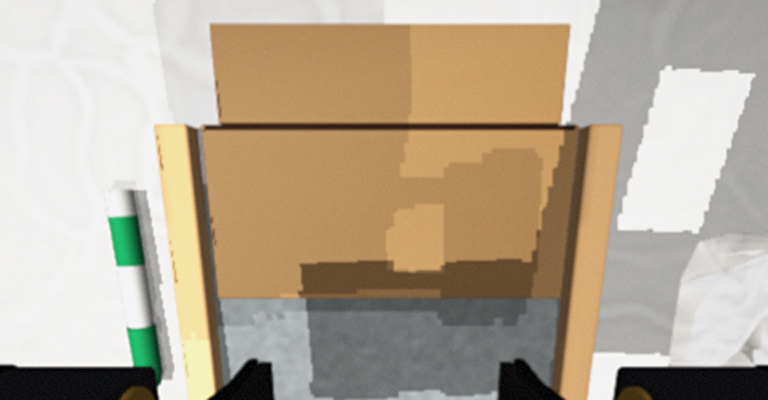

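Request:
jog_arm([
  [4,0,0,0,1],
  [4,0,0,0,1],
  [3.8,0,0,0,1],
  [1,0,0,0,1],
  [0,0,0,0,1],
])

```text
t: 9.82
tcp_pos: [0.4558, 0.0364, 0.1351]
tcp_rot: [0.001, 0.02, 1.0, -0.0]
wrist_force: [1.0, 1.0, -0.1]
width: 0.999
```

Request:
jog_arm([
  [0,0,2,0,1],
  [0,0,2,0,1],
  [0,0,1,0,1],
  [0,0,0,0,1],
  [0,0,0,0,1],
])

```text
t: 10.45
tcp_pos: [0.456, 0.0363, 0.0852]
tcp_rot: [0.001, 0.02, 1.0, -0.0]
wrist_force: [-0.1, -1.8, 0.2]
width: 1.001
```

Run:
```python
from h import *
st()
q=vision.snapshot('side'); save(q,'s6')
a=q['pixels'][150:290,240:390,::-1]; cv2.imwrite('pics/s6z.png',cv2.resize(a,None,fx=5,fy=4.2,interpolation=cv2.INTER_CUBIC))
```

```text
t 10.45 tcp [0.456  0.0363 0.0852] jig mm [-26.6   0.4  85.2] toolx deg 177.66 tilt [ 0.001 -0.    -1.   ] F [-0.1 -1.8  0.2] w 1.0
```

View pics/s6z.png

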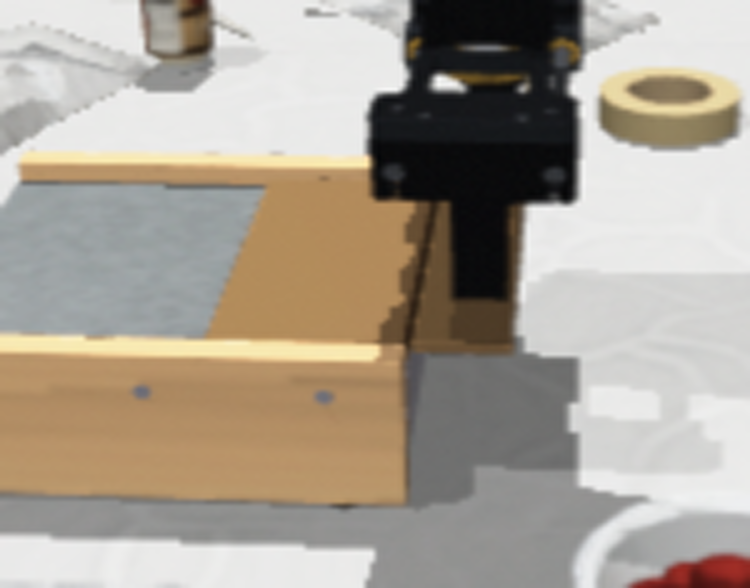

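Request:
jog_arm([
  [0,0,0.6,0,1],
  [0,0,0.5,0,1],
  [0,0,0.5,0,1],
  [0,0,0.5,0,1],
  [0,0,0.5,0,1],
])

```text
t: 11.12
tcp_pos: [0.4551, 0.0365, 0.0581]
tcp_rot: [-0.0, 0.02, 1.0, 0.0]
wrist_force: [0.2, -0.1, 1.0]
width: 1.001
```

Run:
```python
from h import *
st()
q=vision.snapshot('side'); save(q,'s7')
a=q['pixels'][150:290,240:390,::-1]; cv2.imwrite('pics/s7z.png',cv2.resize(a,None,fx=5,fy=4.2,interpolation=cv2.INTER_CUBIC))
```

```text
t 11.12 tcp [0.4551 0.0365 0.0581] jig mm [-27.6   0.5  58.1] toolx deg 177.66 tilt [-0.  0. -1.] F [ 0.2 -0.1  1. ] w 1.0
```

View pics/s7z.png

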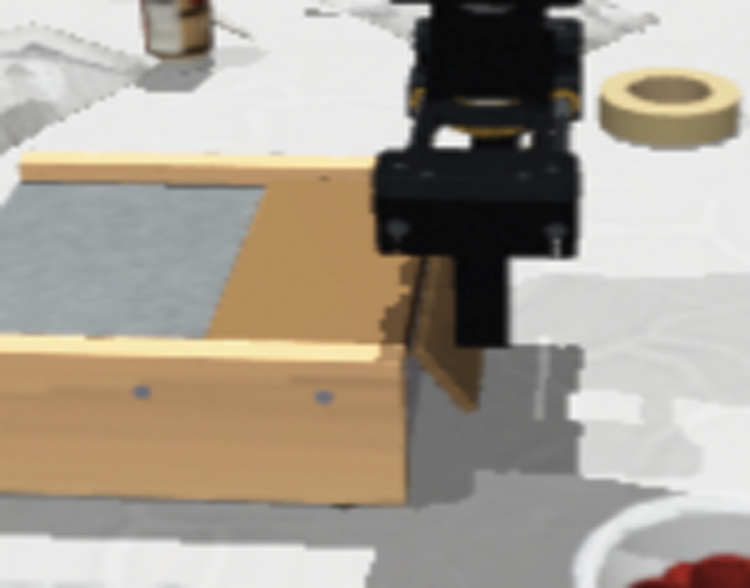

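Request:
jog_arm([
  [0,0,0.5,0,1],
  [-0.1,0,0.5,0,1],
  [-0.1,0,0.5,0,1],
  [-0.2,0,0.5,0,1],
  [-0.2,0,0.2,0,1],
])

```text
t: 11.8
tcp_pos: [0.461, 0.0362, 0.0361]
tcp_rot: [-0.0, 0.02, 1.0, 0.0]
wrist_force: [0.0, -0.3, -0.4]
width: 0.998
```

Run:
```python
from h import *
st()
q=vision.snapshot('side'); save(q,'s8')
a=q['pixels'][150:290,240:390,::-1]; cv2.imwrite('pics/s8z.png',cv2.resize(a,None,fx=5,fy=4.2,interpolation=cv2.INTER_CUBIC))
```

```text
t 11.8 tcp [0.461  0.0362 0.0361] jig mm [-21.6   0.4  36.1] toolx deg 177.66 tilt [-0.001  0.    -1.   ] F [ 0.  -0.3 -0.4] w 1.0
```

View pics/s8z.png

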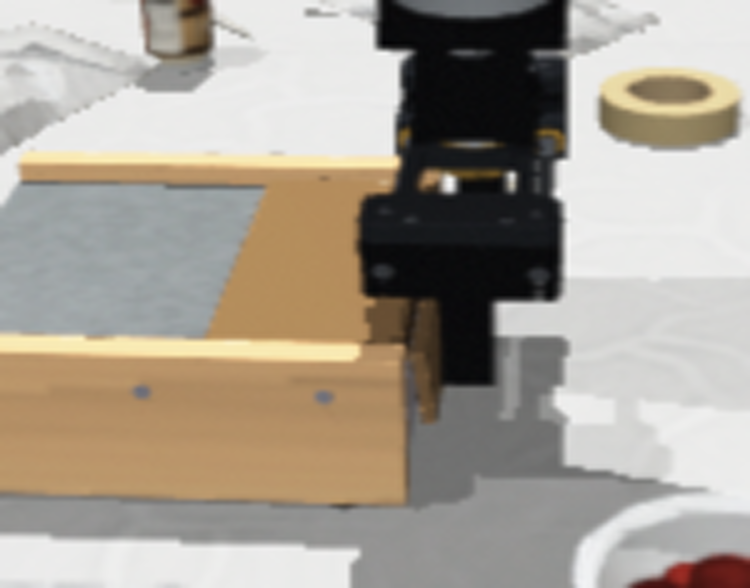

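Request:
jog_arm([
  [-0.1,0,0,0,1],
  [-0.1,0,0,0,1],
  [-0.1,0,0,0,1],
  [-0.1,0,0,0,1],
  [-0.1,0,0,0,1],
])

```text
t: 12.48
tcp_pos: [0.4651, 0.036, 0.0364]
tcp_rot: [-0.001, 0.02, 1.0, 0.0]
wrist_force: [-7.7, -0.0, 4.6]
width: 0.999
```

Run:
```python
from h import *
st()
q=vision.snapshot('side'); save(q,'s9')
a=q['pixels'][180:270,280:370,::-1]; cv2.imwrite('pics/s9z.png',cv2.resize(a,None,fx=6,fy=6,interpolation=cv2.INTER_CUBIC))
```

```text
t 12.47 tcp [0.4651 0.036  0.0364] jig mm [-17.6   0.4  36.4] toolx deg 177.66 tilt [-0.003  0.    -1.   ] F [-7.7 -0.   4.6] w 1.0
```

View pics/s9z.png

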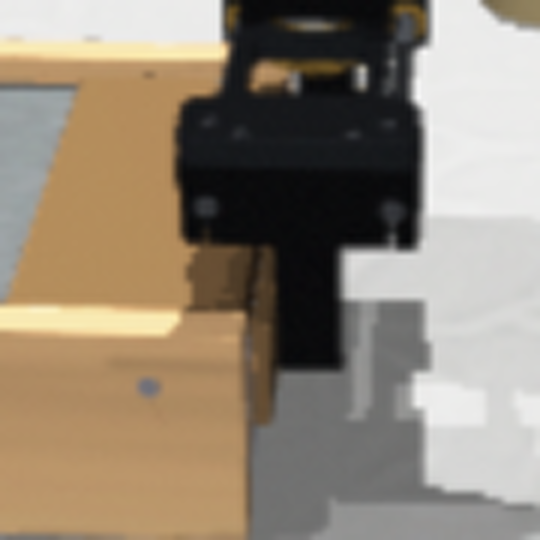

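Request:
jog_arm([
  [0.3,0,0,0,1],
  [1.2,0,0,0,1],
  [2,0,0,0,1],
  [0,0,-3,0,1],
  [0,0,-5,0,1],
])

```text
t: 13.15
tcp_pos: [0.4286, 0.0377, 0.1156]
tcp_rot: [-0.002, 0.02, 1.0, 0.0]
wrist_force: [1.4, 0.0, 0.9]
width: 1.001
```

Request:
jog_arm([
  [0,0,-5,0,1],
  [-4,0,-2,0,1],
  [-4,0,0,0,1],
  [0,0,0,0,1],
  [0,0,0,0,1],
])

```text
t: 13.78
tcp_pos: [0.5097, 0.0343, 0.1857]
tcp_rot: [-0.001, 0.02, 1.0, 0.0]
wrist_force: [0.1, -0.1, -0.4]
width: 1.002
```

Run:
```python
from h import *
st()
q=vision.snapshot('side'); save(q,'s10')
p=vision.snapshot('wrist'); save(p,'w10')
c=vision.snapshot('scene'); save(c,'c10')
a=q['pixels'][160:280,220:380,::-1]; b=c['pixels'][130:250,220:380,::-1]
cv2.imwrite('pics/m10.png',np.hstack([cv2.resize(x,(400,300),interpolation=cv2.INTER_CUBIC) for x in (a,b)]))
for P in (q,p,c):
  for k in ['crease','rear_edge','flap_edge']:
    for d in spot_point(P,k)[:1]: print(k,np.round(d['position'],1),d['confidence'],(jig(atz(P,d['position'],{'crease':.075,'rear_edge':.075,'flap_edge':.032}[k]))*1000).round(1))
```

```text
t 13.78 tcp [0.5097 0.0343 0.1857] jig mm [ 27.1   0.5 185.7] toolx deg 177.67 tilt [-0.002  0.    -1.   ] F [ 0.1 -0.1 -0.4] w 1.0
crease [323.9 209.7] 0.91 [ 1.8 -7.6 75. ]
rear_edge [288.1 212.7] 0.6 [76.1  9.  75. ]
flap_edge [325.9 229.5] 0.51 [-2.6  2.8 32. ]
crease [320.8 169.5] 0.82 [ 1.2  0.1 75. ]
rear_edge [320.3 243.3] 0.9 [79.4 -0.5 75. ]
flap_edge [320.  162.9] 0.81 [ 1.  -0.8 32. ]
rear_edge [302.  179.5] 0.87 [80.9 -2.4 75. ]
flap_edge [275.8 207.7] 0.78 [-1.   2.5 32. ]
```

View pics/m10.png

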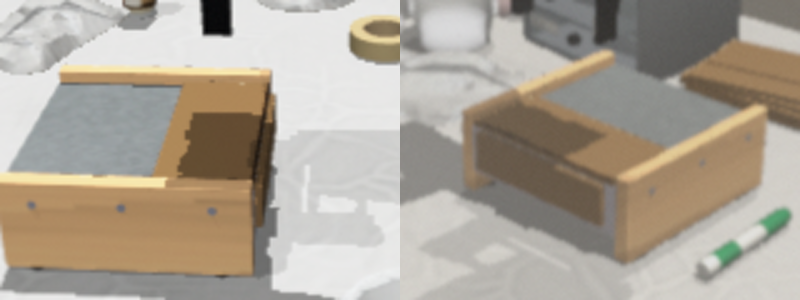

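View pics/w10.png

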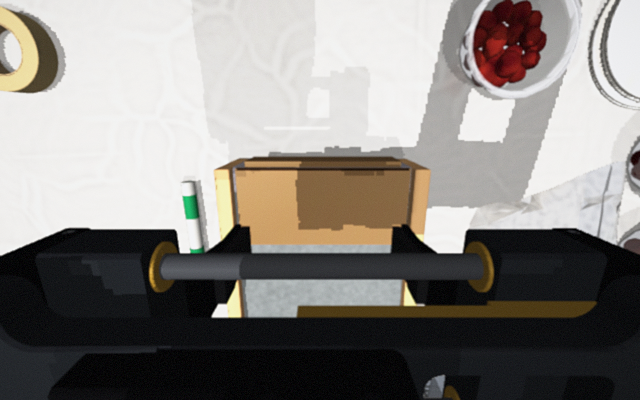

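Run:
```python
from h import *
p=vision.snapshot('wrist')
a=p['pixels'][150:255,205:440,::-1]; cv2.imwrite('pics/w11z.png',cv2.resize(a,None,fx=3.4,fy=3.4,interpolation=cv2.INTER_CUBIC))
g=p['pixels'].astype(int).sum(2)
for u in (280,380): print(u,g[152:178,u],g[236:250,u])
print(g[154:175,225],g[154:175,421])
for n,v,z in [('r165',165,.084),('r168',168,.078),('r170',170,.078),('r244',244,.078)]: print(n,(jig(atz(p,(320,v),z))*1000).round(1))
```

```text
280 [427 424 354 189 129 119 155 288 431 442 434 425 364 211 118 122 271 434
 506 503 495 503 490 503 499 497] [462 463 464 473 476 470 485 478 505 510 504 520 521 524]
380 [423 412 348 196 124 134 135 168 210 229 225 232 218 184 113  59 109 197
 218 226 224 222 219 218 245 305] [469 469 473 473 472 475 493 501 515 515 518 512 520 522]
[716 719 722 730 731 734 737 743 682 420 237 220 273 444 605 645 639 638
 634 637 635] [513 518 510 502 514 516 510 518 509 437 316 242 237 335 450 491 505 499
 507 503 498]
r165 [-2.9 -0.7 84. ]
r168 [ 0.9 -0.8 78. ]
r170 [ 2.9 -0.8 78. ]
r244 [80.8 -0.9 78. ]
```

View pics/w11z.png

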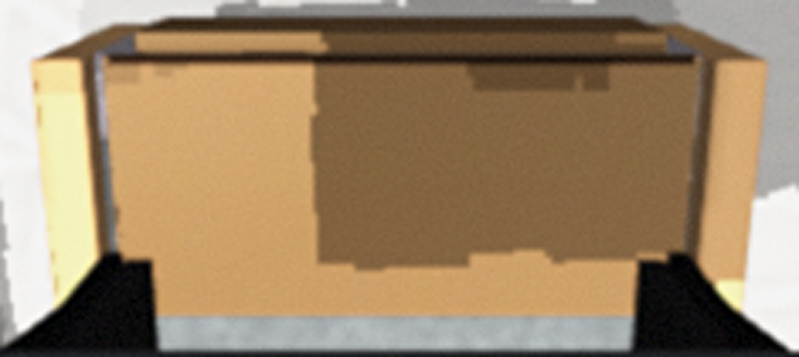

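Run:
```python
from h import *
p=vision.snapshot('wrist');q=vision.snapshot('side')
def W(x,y,z): return np.append(E0+x*JX+y*JY,.072+z)
for th in (75,80,85,90,95):
    t=np.radians(th);c,s=np.cos(t),np.sin(t)
    pts=[W((-40*c-6*s)/1e3-.0004,0,(-40*s+6*c)/1e3),W((-40*c)/1e3-.0004,0,(-40*s)/1e3)]
    side=[W((-40*c-6*s)/1e3-.0004,.077,(-40*s+6*c)/1e3),W((-40*c)/1e3-.0004,.077,(-40*s)/1e3)]
    print(th,proj(p,pts).round(1).tolist(),proj(q,side).round(1).tolist())
print('crease/edge side',proj(q,[W(0,.077,0),W(0,.103,.012),W(0,.103,-.07)]).round(1).tolist())
a=q['pixels'][190:260,300:350,::-1]; cv2.imwrite('pics/s11z.png',cv2.resize(a,None,fx=8,fy=8,interpolation=cv2.INTER_CUBIC))
```

```text
75 [[320.8, 145.7], [320.8, 150.9]] [[330.0, 248.7], [327.1, 249.2]]
80 [[320.8, 148.6], [320.8, 153.9]] [[328.3, 249.2], [325.4, 249.5]]
85 [[320.8, 151.6], [320.8, 156.9]] [[326.6, 249.5], [323.6, 249.6]]
90 [[320.8, 154.7], [320.8, 160.0]] [[324.9, 249.7], [321.9, 249.6]]
95 [[320.8, 157.8], [320.8, 163.2]] [[323.1, 249.8], [320.1, 249.5]]
crease/edge side [[321.2, 232.7], [319.9, 234.9], [320.9, 269.9]]
```

View pics/s11z.png

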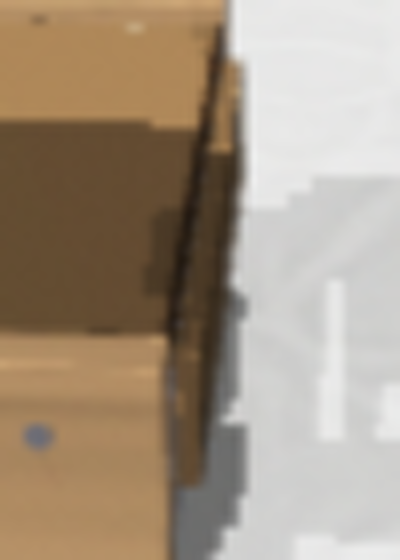

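Run:
```python
from h import *
st(); print(env.close_job())
```

```text
t 14.53 tcp [0.5111 0.0341 0.1865] jig mm [ 28.5   0.4 186.5] toolx deg 177.66 tilt [-0. -0. -1.] F [-0.4 -0.   0.2] w 1.0
the job is handed in; nothing more can be done
None
```

I folded the flap and handed the job in at about 14.5 s on the robot's clock, with the gripper clear of everything.

- **Push:** I pushed the board along the bed with both open fingertips on its rear edge until the crease lay on the front edge. I then backed off and waited over a second with the flap still straight; the crease measured about 0 mm from the edge.
- **Fold:** I pressed the flap down and then in against the front face. The highest reading I saw was about 9 N.
- **Last checks:** The crease is about 0.5 mm past the edge and the rear edge is 80 mm back. The flap angle is about 88–89° in both the wrist and side views. The board was never lifted.
- **Bystanders:** I never went near the cup, tape or marker, and they looked undisturbed in the last pictures. I did not measure their positions again at the end.
- **Disagreements:** The networks' crease estimates varied by 1–2 mm at the end, and one mid-push estimate from the side view was about 8 mm off. They also gave some clearly wrong points in close wrist views. I relied on positions I picked from the wrist picture, checked against the front of the guides.

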